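Ready a chainsaw for pull-starting

ROBOT

A 6-joint arm with a two-finger parallel gripper is mounted at the origin on the work surface. World frame = base frame: x ahead of the robot, y to its left, z up, the work surface at z = 0. Lengths are in mm, angles in degrees, forces in N, time in s.
With the tool pointing down it reaches from about 325 to 900 mm from the base axis. Payload 6.1 kg.
Tool frame: the origin (TCP) lies on the centre line of the jaws, within the pads' length; the fingertips stand 19 mm ahead of it and the grasp point (between the pads) is the TCP; z points along the fingers, y is the line along which they close (so a half turn about z gives the same grasp; the last joint's range is limited). The gripper opens to 87 mm and grips with 3 to 60 N. Pads are 19 mm wide; open, the fingers measure 117 mm over their backs; the gripper's body (75 mm by 190 mm) begins 51 mm behind the grasp point.
Start: joints at [65.884, 12.628, 87.462, -0, 79.91, -7.225], TCP at [181.591, 598.03, 241.538] pointing down, gripper open.
Joint ranges: [-170.65, 170.65], [-52.31, 119.04], [5.05, 147.46], [-71.25, 251.25], [11.57, 151.72], [-153.62, 153.62]. Speed limits (degrees/s): [147.25, 147.25, 172.46, 180, 180, 180].

INTERFACE

Orientations are given as [roll, pitch, yaw] about the fixed x, y, z axes, in that order (R = Rz(yaw) Ry(pitch) Rx(roll)).
In Python, from plant import telemetry, camera, workorder gives the robot as it stands.
- The arm moves only by the shell command python3 -m inch 'ROWS'. ROWS is JSON, one flat list of numbers, 7 for each row, row after row: the shift along the tool's x, y, z normalised to -1 to 1, where 1 is 500 mm, then the turn, a rotation vector about the tool's x, y, z normalised to -1 to 1, where 1 is pi/2 rad, then the opening, from -1 (shut) to 1 (fully open). A call has 1 to 20 rows; each row shifts and turns the commanded pose from where the row before left it, along the tool's axes as they then stand; what a row does not reach is not made up. A row lasts 1/10 s, in which the tool goes at most 50 mm and 8.59 degrees, less where a joint would pass 70% of its speed; a pose out of reach is approached as far as the arm can. A call with a number of a shift or a turn outside -1 to 1 is refused whole. A call with a gripper value outside its range is refused whole. The fingers move at their own pace and stop on an object; the grip force is fixed at half the most. Time passes only in rows, so rows that do not move let the fingers close. It gives the time, the measured TCP pose, the force, the opening and the grip force at its end, in the units of the state.
- telemetry.get_obs(): the state, without advancing time (a new reading comes with each control period).
- camera(name): name is "scene" or "top"; returns a dict with "img" (420x560x3 uint8, red, green, blue), "depth" (420x560 float32, mm along the optical axis (not along the pixel's ray), 0 where there is no reading), "vertical_fov" (degrees; the focal length in pixels is half the picture's height over the tangent of half this angle, whatever the lens; pixels are square), "cx", "cy" (the principal point, pixels), "rvec" (rotation vector, rad) and "tvec" (3), from world to camera coordinates, as OpenCV has them. Camera axes: x right, y down, z forward; pixel columns grow to the right and rows downward; lengths in mm; the calibration is good to about 2 mm. A picture is of the moment at which its call begins.
- workorder.sign_off(): hands the job in; it is judged then, once.
The state is a dict: "time": time; "joint_positions": joint angles; "joint_velocities": joint speeds; "joint_torque": joint torques, N m; "position": TCP position; "tcp_rot": TCP orientation; "contact_force": force on the tool from outside, world axes, zero at the start; "ft_torque": the same for the moment, N m; "finger_gap": finger opening in mm; "grasp_force": force on a finger pad.
Only numpy, scipy, OpenCV 4.12 (cv2) and the standard library are available. Lean on these libraries where they do the work, as an engineer would, in place of code of your own. Each camera call takes 0.05 s, during which the arm holds its last target. There are 200 camera calls.

TASK

Get the chainsaw on the bench ready to be pull-started by pressing three of its controls lightly with the fingertips, in this order: press the white purge bulb fully down and let it spring back, then press the blue decompression valve fully down (it stays down), then press the green end of the rocker switch fully down so that it stays at run. Do not press the bulb again once the valve is down; do not lift, shove or tip the saw, and leave the other things on the bench where they are.

Things in the scene. Friction and masses are not known exactly. Their poses are not given: they have to be found in the camera images.
- saw: Orange and grey chainsaw, 4 to 6 kg, loose and upright on the bench. Origin on the bench under the middle of the powerhead; x towards the bar nose, y to the saw's left, z up. Powerhead x -125 to 125 mm, y -80 to 80 (clutch cover to -100). Its flat top deck with the three controls is 165 mm above the bench, x -125 to 75. Rear handle to x -305, 150 mm high.
- handle_top (a point): Middle of the black wrap handle, a 22 mm tube that crosses over the saw along its y at x 85 mm; this point is on top of the tube, 214 mm above the bench. The hand guard stands just ahead of it at x 128, up to 202 mm. Beyond it the bar in its black sheath reaches x 438 at y -75, 100 mm high.
- bulb_top (a point): Centre of the top of the white domed purge bulb, 34 mm across, in a black collar at the rear left of the deck (saw x -90, y 48); 186 mm above the bench at rest and it moves with the bulb. It is pressed straight down.
- bulb (a joint): Purge bulb, m: 0 up, 0.006 fully down. Spring: about 0.7 N at once, about 5 N fully down; it springs back when let go.
- valve_top (a point): Centre of the flat top of the blue decompression valve button, 24 mm across, in a black collar near the middle of the deck (saw x -5, y -35); about 185 mm above the bench when up and it moves with the button. It is pressed straight down.
- valve (a joint): Decompression valve, m: 0 up (starts at 0 to 0.0015), 0.006 fully down. Needs about 3 N and stays where it is left; its top then stands 8 mm above the collar.
- switch_run (a point): Point to press, on top of the green (run) end of the rocker switch at the rear right of the deck, 17 mm from its pivot (saw x -82, y -50). It moves with the rocker, from about 187 mm above the bench at stop to 182 at run. Rocker 48 mm along the saw's x, 26 wide; green half towards the bar nose, red half to the rear. Shallow V top. Keep off the red half.
- switch (a joint): Rocker switch, rad: 0 at stop, green half sloping up (starts at 0 to 0.06); 0.30 at run, green half down and level. The pressed half lies level, the other rises outwards. Needs about 2 to 4 N at the green end and stays where it is left.
- oil: Bystander, loose, to be left alone: red bar-oil bottle, 68 mm across, 190 mm tall. Origin at the centre of its underside.
- mug: Bystander, loose, to be left alone: blue mug, 80 mm across, 90 mm tall, handle to its +y. Origin at the centre of its underside.
- screwdriver: Bystander, loose, to be left alone: screwdriver with a yellow handle lying on the bench along its x. Origin at the centre of its underside.
- wrench: Bystander, loose, to be left alone: steel wrench lying on the bench along its x. Origin at the centre of its underside.
- tray: Bystander, loose, to be left alone: yellow open parts tray, 150 x 110 x 50 mm. Origin at the centre of its underside.
- plug: Bystander, loose, to be left alone: spark plug lying on the bench, 70 mm long along its x, 20 mm thick. Origin at the centre of its underside.
- jar: Bystander, loose, to be left alone: green grease jar, 64 mm across, 70 mm tall. Origin at the centre of its underside.

How it is judged:
By the outcome, as a careful person would: the job done as asked, in the order asked, and still so for the second after the job is handed in, with the robot touching nothing.
It also fails if it takes over 42 s, if anything falls off the work surface, if the arm or the gripper's body presses on something with over 40 N, if the wrist force passes 120 N, or if a joint passes its speed limit or range.

## Working session

There is one attempt and no reset: what is moved stays moved. The work goes in short steps, Python scripts to look and compute and a shell command to move; the robot and the scene stay as the last step left them, time stands still between calls to the robot, and variables do not carry over. Pictures are saved under pics/ and viewed, at most 10 in all, crops included, and the job is handed in when it is done.

```bash
mkdir -p pics; ls
cat > h.py <<'E'
import numpy as np, cv2
from plant import telemetry, camera, workorder
def cam(n):
    c=camera(n); h,w=c['img'].shape[:2]
    f=h/2/np.tan(np.radians(c['vertical_fov'])/2)
    c['K']=np.array([[f,0,c['cx']],[0,f,c['cy']],[0,0,1]]); c['R']=cv2.Rodrigues(np.array(c['rvec'],float))[0]; c['t']=np.array(c['tvec'],float).ravel()
    d=c['depth']; v,u=np.mgrid[:h,:w]
    p=np.stack([(u-c['cx'])/f*d,(v-c['cy'])/f*d,d],-1)
    c['P']=(p-c['t'])@c['R']; c['P'][d==0]=np.nan
    return c
def save(c,n,box=None,s=1):
    im=c['img'][...,::-1]
    if box: im=im[box[1]:box[3],box[0]:box[2]]
    cv2.imwrite('pics/'+n,cv2.resize(im,None,fx=s,fy=s,interpolation=cv2.INTER_CUBIC))
E
python3 - <<'E'
from h import *
for n in('scene','top'):
    c=cam(n); save(c,n+'0.png'); print(n,c['K'][0,0],-c['R'].T@c['t'])
    np.savez(n+'.npz',P=c['P'],img=c['img'])
print(telemetry.get_obs())
E
```

```text
pics
scene 435.52021833562975 [ 873.73024401 -528.29107238 1023.00159225]
top 515.4129556423879 [ 460.7841894   -38.29214144 1488.38739121]
{'time': 0.1, 'joint_positions': array([ 6.58842819e+01,  1.26709420e+01,  8.75208725e+01,  1.28507511e-03,
        7.99106413e+01, -7.22484264e+00]), 'joint_velocities': array([ 0.04631444, -0.07981329, -0.17625007,  0.01986175,  0.04732712,
        0.00499874]), 'joint_torque': array([ 1.68322335e-03, -4.95944917e+01, -3.88515723e+01,  7.01892260e-02,
        5.16404898e-02, -3.88676568e-06]), 'position': array([181.36617316, 597.54160469, 240.52890063]), 'tcp_rot': array([-1.79898517e+02, -1.41399306e-02,  1.63108886e+02]), 'contact_force': array([-0.12895056, -0.61433123, -0.1728576 ]), 'ft_torque': array([0.04587274, 0.00177446, 0.01281191]), 'grasp_force': 0.0, 'finger_gap': 87.20051255146136}
```

View pics/top0.png

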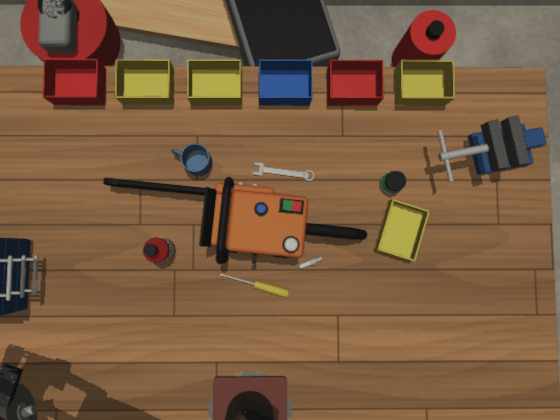

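View pics/scene0.png

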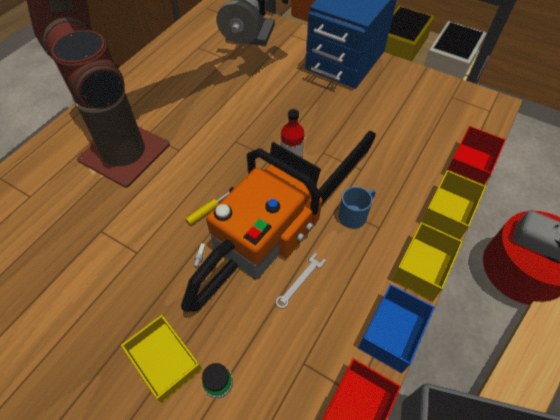

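The top view shows the bulb at (291,244), the valve at (261,209) and the switch at (291,206), with its green end to the left. In the scene view they are at (223,212), (273,205) and about (258,230). The saw nose points towards +y.

```bash
cat > m.py <<'E'
from h import *
def blobs(c,boxes):
    out={}
    hsv=cv2.cvtColor(c['img'],cv2.COLOR_RGB2HSV).astype(int); H,S,V=hsv[...,0],hsv[...,1],hsv[...,2]
    M={'bulb':(S<70)&(V>120),'valve':(abs(H-112)<14)&(S>120)&(V>60),'green':(abs(H-60)<20)&(S>100)&(V>50),'red':((H<4)|(H>174))&(S>150)}
    for k,(x,y,r) in boxes.items():
        m=np.zeros(S.shape,bool); m[y-r:y+r+1,x-r:x+r+1]=1; m&=M[k]
        n,l,st,ce=cv2.connectedComponentsWithStats(m.astype(np.uint8)); 
        if n<2: print(k,'none'); continue
        i=1+st[1:,4].argmax(); out[k]=(ce[i],st[i,4],np.nanmedian(c['P'][l==i],0),np.nanmax(c['P'][l==i][:,2]))
    return out
def run(tag=None):
    a=cam('top'); b=cam('scene')
    A=blobs(a,{'bulb':(291,244,12),'valve':(261,209,10),'green':(288,205,10),'red':(297,206,10)})
    B=blobs(b,{'bulb':(223,212,12),'valve':(273,205,12),'green':(261,226,12),'red':(254,233,12)})
    P=[c['K']@np.c_[c['R'],c['t']] for c in(a,b)]
    for k in A:
        if k not in B: continue
        x=cv2.triangulatePoints(P[0],P[1],A[k][0].reshape(2,1),B[k][0].reshape(2,1)).ravel(); x=x[:3]/x[3]
        print(k,*[np.round(v,1) for v in (A[k][0],A[k][1],A[k][2],A[k][3],'|',B[k][0],B[k][1],B[k][2],B[k][3],'| tri',x) if not isinstance(v,str)])
    if tag:
        save(a,tag+'t.png',(200,170,330,270),4); save(b,tag+'s.png',(190,170,310,260),5)
    return a,b
if __name__=='__main__':
    a,b=run('c1')
    P=a['P'].reshape(-1,3); C=a['img'].reshape(-1,3).astype(int)
    m=(abs(P[:,2]-165)<7)&(C[:,0]>150)&(C[:,2]<80)&(abs(P[:,0]-480)<200)
    r=cv2.minAreaRect(P[m][:,:2].astype(np.float32)); print('deck',m.sum(),r,P[m][:,2].mean())
E
python3 m.py
```

```text
bulb [290.6 244. ] 135 [ 471.  -109.4  183.8] 190.5 [222.3 210.1] 135 [ 474.6 -111.7  181.9] 186.4 [ 471.4 -108.9  176.3]
valve [260.6 208.1] 75 [562.3 -34.  184.3] 192.4 [272.4 203.9] 77 [565.2 -35.6 182.2] 185.1 [562.7 -32.8 176.3]
green [286.7 204.9] 97 [569.8 -99.9 185.4] 193.4 [260.7 224.6] 101 [572.7 -99.6 183.8] 189.5 [571.  -99.  181.4]
red [296.6 205.9] 93 [ 567.7 -125.5  182.5] 189.9 [253.6 233.2] 112 [ 570.  -125.4  180.7] 184.5 [ 568.5 -124.6  177.9]
deck 3448 ((525.7179565429688, -49.27094268798828), (191.20709228515625, 151.1900634765625), 84.08909606933594) 165.15769405155814
```

View pics/c1t.png

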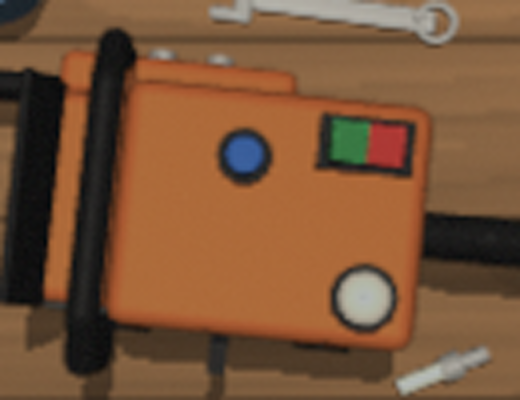

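Fitting the saw pose gives origin (528,-25) and yaw 84°. The three controls agree with each other to within about 2 mm. My targets are bulb (472,-110), valve (563,-34) and run (571.5,-95). I'll rise and go over to the bulb with the gripper shut, then turn 79°.

```bash
python3 -m inch '[0,0,-0.06,0,0,0,-1, 0,0,-0.06,0,0,0,-1, -0.054,-0.066,0,0,0,0,-1, -0.054,-0.066,0,0,0,0,-1, -0.054,-0.066,0,0,0,0,-1, -0.054,-0.066,0,0,0,0,-1, -0.054,-0.066,0,0,0,0,-1, -0.054,-0.066,0,0,0,0,-1, -0.054,-0.066,0,0,0,0,-1, -0.054,-0.066,0,0,0,0,-1, -0.054,-0.066,0,0,0,0,-1, -0.054,-0.066,0,0,0,0,-1, -0.054,-0.066,0,0,0,0,-1, -0.054,-0.066,0,0,0,0,-1, -0.054,-0.066,0,0,0,0,-1, -0.054,-0.066,0,0,0,0,-1, -0.054,-0.066,0,0,0,0,-1, -0.054,-0.066,0,0,0,0,-1, -0.054,-0.066,0,0,0,0,-1, -0.054,-0.066,0,0,0,0,-1]'
python3 -m inch '[0,0,0,0,0,0.088,-1, 0,0,0,0,0,0.088,-1, 0,0,0,0,0,0.088,-1, 0,0,0,0,0,0.088,-1, 0,0,0,0,0,0.088,-1, 0,0,0,0,0,0.088,-1, 0,0,0,0,0,0.088,-1, 0,0,0,0,0,0.088,-1, 0,0,0,0,0,0.088,-1, 0,0,0,0,0,0.088,-1, 0,0,0,0,0,0,-1, 0,0,0,0,0,0,-1]'
cat > g.py <<'E'
import sys
from h import *
from scipy.spatial.transform import Rotation as R
o=telemetry.get_obs(); r=R.from_euler('xyz',o['tcp_rot'],degrees=True)
d=np.array(eval(sys.argv[1]),float)-o['position']
print(o['time'],o['position'].round(1),o['tcp_rot'].round(1),o['contact_force'].round(2),'gap',o['finger_gap'],'toolshift/500',(r.inv().apply(d)/500).round(4), 'tool x,y',r.as_matrix()[:,:2].round(3).tolist())
E
python3 g.py '[472,-110,225]'
```

```text
time: 2.2
position: [474.3, -113.4, 301.5]
tcp_rot: [180.0, 0.0, 163.1]
contact_force: [0.7, 1.0, 0.2]
finger_gap: 0.5
grasp_force: 0.0
time: 3.4
position: [474.0, -111.5, 301.4]
tcp_rot: [-180.0, -0.0, 84.1]
contact_force: [0.0, -0.2, -0.2]
finger_gap: 0.1
grasp_force: 0.0
3.4 [ 474.  -111.5  301.4] [-180.    -0.    84.1] [ 0.03 -0.24 -0.15] gap 0.11662663822645171 toolshift/500 [ 0.0026 -0.0042  0.1529] tool x,y [[0.102, 0.995], [0.995, -0.102], [0.0, -0.0]]
```

```bash
python3 -m inch '[0.003,-0.004,0.06,0,0,0,-1, 0,0,0.06,0,0,0,-1, 0,0,0.04,0,0,0,-1, 0,0,0.02,0,0,0,-1, 0,0,0,0,0,0,-1,0,0,0,0,0,0,-1]'
python3 -m inch '[0,0,0.004,0,0,0,-1, 0,0,0.004,0,0,0,-1, 0,0,0.004,0,0,0,-1, 0,0,0.002,0,0,0,-1,0,0,0,0,0,0,-1,0,0,0,0,0,0,-1]'; python3 g.py '[472,-110,200]'
```

```text
time: 4.0
position: [472.7, -110.0, 212.5]
tcp_rot: [179.9, 0.0, 84.0]
contact_force: [0.3, -0.1, -0.4]
finger_gap: 0.4
grasp_force: 0.0
time: 4.6
position: [472.4, -109.9, 204.8]
tcp_rot: [180.0, 0.0, 83.9]
contact_force: [1.3, 0.1, 0.9]
finger_gap: 0.2
grasp_force: 0.4
4.6 [ 472.4 -109.9  204.8] [180.    0.   83.9] [1.29 0.08 0.94] gap 0.23573203302898543 toolshift/500 [-0.0002 -0.0007  0.0095] tool x,y [[0.106, 0.994], [0.994, -0.106], [-0.0, 0.0]]
```

```bash
python3 -m inch '[0,0,0.003,0,0,0,-1, 0,0,0.003,0,0,0,-1, 0,0,0.002,0,0,0,-1, 0,0,0,0,0,0,-1]';  python3 -m inch '[0,0,0.002,0,0,0,-1, 0,0,0,0,0,0,-1, 0,0,0,0,0,0,-1]'; python3 -m inch '[0,0,0.002,0,0,0,-1, 0,0,0,0,0,0,-1, 0,0,0,0,0,0,-1]'
```

```text
time: 5.0
position: [472.4, -109.9, 200.7]
tcp_rot: [180.0, 0.0, 83.9]
contact_force: [-0.5, -0.6, 3.4]
finger_gap: 0.7
grasp_force: 1.8
time: 5.3
position: [472.4, -109.9, 199.8]
tcp_rot: [180.0, 0.0, 83.9]
contact_force: [0.2, 0.3, 4.3]
finger_gap: 0.7
grasp_force: 2.1
time: 5.6
position: [472.4, -109.9, 198.9]
tcp_rot: [180.0, 0.0, 83.9]
contact_force: [0.1, 0.4, 6.5]
finger_gap: 0.3
grasp_force: 2.9
```

```bash
python3 -m inch '[0,0,0.002,0,0,0,-1, 0,0,0,0,0,0,-1, 0,0,0,0,0,0,-1]'
```

```text
time: 5.9
position: [472.5, -110.0, 198.7]
tcp_rot: [180.0, 0.0, 83.9]
contact_force: [-2.3, -0.1, 10.6]
finger_gap: 0.7
grasp_force: 5.2
```

The bulb bottomed: 10.6 N with no more travel. I'll release it and go over the valve.

```bash
python3 -m inch '[0,0,-0.01,0,0,0,-1, 0,0,-0.03,0,0,0,-1, 0,0,-0.06,0,0,0,-1, 0.057,0.055,0,0,0,0,-1, 0.057,0.055,0,0,0,0,-1, 0.056,0.054,0,0,0,0,-1, 0,0,0,0,0,0,-1, 0,0,0,0,0,0,-1]'; python3 g.py '[563.2,-34,210]'
```

```text
time: 6.7
position: [562.2, -33.4, 246.0]
tcp_rot: [-179.8, 0.0, 84.0]
contact_force: [-0.3, 0.2, 0.9]
finger_gap: 0.3
grasp_force: 0.0
6.7 [562.2 -33.4 246. ] [-179.8    0.    84. ] [-0.3   0.22  0.91] gap 0.26452095859971414 toolshift/500 [-0.001   0.0024  0.0721] tool x,y [[0.104, 0.995], [0.995, -0.104], [-0.0, -0.003]]
```

Run:
```python
from m import *
a,b=run('c2')
```

```text
valve none
green none
bulb [290.9 244.1] 134 [ 471.  -109.5  183.8] 192.6 [222.3 210.2] 138 [ 474.3 -111.7  181.4] 187.5 [ 471.4 -109.5  176.8]
red [297.  206.2] 82 [ 567.4 -125.5  183.1] 601.1 [253.7 233.4] 112 [ 570.8 -125.8  181. ] 184.2 [ 568.3 -125.3  177.6]
```

View pics/c2s.png

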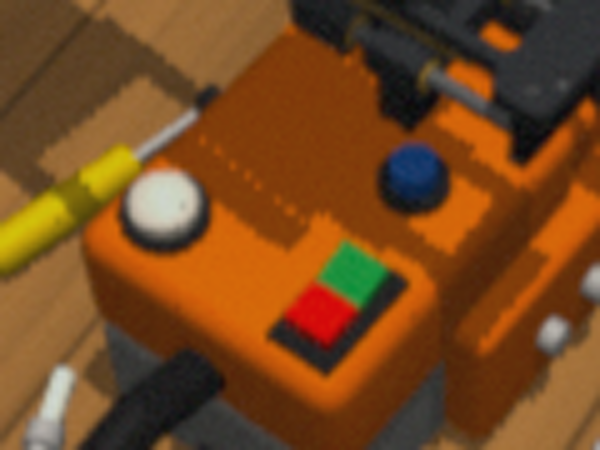

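The bulb has sprung back, the saw hasn't moved, and the fingertips are above the blue valve at about (413,175) in the crop. Next I'll press the valve.

```bash
python3 -m inch '[-0.001,0.002,0.04,0,0,0,-1, 0,0,0.03,0,0,0,-1, 0,0,0.008,0,0,0,-1, 0,0,0,0,0,0,-1, 0,0,0,0,0,0,-1]'; python3 -m inch '[0,0,0.004,0,0,0,-1, 0,0,0.004,0,0,0,-1, 0,0,0.002,0,0,0,-1, 0,0,0,0,0,0,-1]';  python3 -m inch '[0,0,0.002,0,0,0,-1, 0,0,0.002,0,0,0,-1, 0,0,0,0,0,0,-1]'
```

```text
time: 7.3
position: [563.8, -34.9, 209.1]
tcp_rot: [180.0, 0.0, 83.9]
contact_force: [-0.2, -0.5, -1.1]
finger_gap: 0.6
grasp_force: 0.0
time: 7.7
position: [563.8, -34.6, 203.6]
tcp_rot: [180.0, -0.0, 83.9]
contact_force: [-0.1, -0.2, -0.2]
finger_gap: 0.7
grasp_force: 0.0
time: 8.0
position: [563.8, -34.6, 201.7]
tcp_rot: [180.0, 0.0, 83.9]
contact_force: [-0.4, 0.2, 2.8]
finger_gap: 0.3
grasp_force: 1.2
```

```bash
python3 -m inch '[0,0,0.003,0,0,0,-1, 0,0,0.002,0,0,0,-1, 0,0,0,0,0,0,-1, 0,0,0,0,0,0,-1]'; python3 -m inch '[0,0,0.002,0,0,0,-1, 0,0,0,0,0,0,-1, 0,0,0,0,0,0,-1]';  python3 -m inch '[0,0,0.002,0,0,0,-1, 0,0,0,0,0,0,-1, 0,0,0,0,0,0,-1]'
```

```text
time: 8.4
position: [563.8, -34.6, 198.9]
tcp_rot: [180.0, -0.0, 83.9]
contact_force: [0.5, -0.0, 1.2]
finger_gap: 0.2
grasp_force: 0.6
time: 8.7
position: [563.8, -34.6, 198.4]
tcp_rot: [180.0, -0.0, 83.9]
contact_force: [-0.9, 0.7, 4.9]
finger_gap: 0.6
grasp_force: 2.3
time: 9.0
position: [563.9, -34.7, 198.3]
tcp_rot: [180.0, 0.0, 83.9]
contact_force: [-3.5, 1.4, 9.1]
finger_gap: 0.8
grasp_force: 4.8
```

Bottomed at 198.3, as expected. I'll retract, move over the switch's green end and come down to 212.

```bash
python3 -m inch '[0,0,-0.01,0,0,0,-1, 0,0,-0.04,0,0,0,-1, 0,0,-0.03,0,0,0,-1, -0.06,0.014,0,0,0,0,-1, -0.058,0.014,0,0,0,0,-1, 0,0,0,0,0,0,-1, 0,0,0.04,0,0,0,-1, 0,0,0.012,0,0,0,-1, 0,0,0,0,0,0,-1, 0,0,0,0,0,0,-1]'; python3 g.py '[571.5,-95,206]'
```

```text
time: 10.0
position: [571.4, -94.3, 211.3]
tcp_rot: [-180.0, -0.0, 83.9]
contact_force: [-0.2, -0.3, 0.5]
finger_gap: 0.5
grasp_force: 0.0
10.0 [571.4 -94.3 211.3] [-180.    -0.    83.9] [-0.25 -0.31  0.54] gap 0.4978440167884595 toolshift/500 [-0.0014  0.0004  0.0105] tool x,y [[0.106, 0.994], [0.994, -0.106], [0.0, -0.0]]
```

```bash
python3 -m inch '[0,0,0.004,0,0,0,-1, 0,0,0.004,0,0,0,-1, 0,0,0.004,0,0,0,-1, 0,0,0,0,0,0,-1]';  python3 -m inch '[0,0,0.003,0,0,0,-1, 0,0,0.003,0,0,0,-1, 0,0,0,0,0,0,-1, 0,0,0,0,0,0,-1]';  python3 -m inch '[0,0,0.002,0,0,0,-1, 0,0,0.002,0,0,0,-1, 0,0,0,0,0,0,-1, 0,0,0,0,0,0,-1]'
```

```text
time: 10.4
position: [571.7, -94.4, 205.4]
tcp_rot: [179.9, -0.0, 83.9]
contact_force: [1.2, 2.1, 1.8]
finger_gap: 0.4
grasp_force: 1.1
time: 10.8
position: [571.3, -94.9, 201.9]
tcp_rot: [-180.0, 0.0, 83.9]
contact_force: [0.2, 1.5, 1.7]
finger_gap: 0.0
grasp_force: 0.8
time: 11.2
position: [571.4, -95.0, 201.8]
tcp_rot: [180.0, 0.0, 83.9]
contact_force: [-3.5, 1.8, 10.5]
finger_gap: 0.3
grasp_force: 5.5
```

Bottomed at 201.8, so the rocker is level. I'll retract clear and look.

```bash
python3 -m inch '[0,0,-0.01,0,0,0,-1, 0,0,-0.04,0,0,0,-1, 0,0,-0.08,0,0,0,-1, 0,0,-0.08,0,0,0,-1, -0.09,0,-0.02,0,0,0,-1, -0.09,0,0,0,0,0,-1, -0.09,0,0,0,0,0,-1, -0.09,0,0,0,0,0,-1, -0.09,0,0,0,0,0,-1, -0.09,0,0,0,0,0,-1, 0,0,0,0,0,0,-1, 0,0,0,0,0,0,-1]'
python3 - <<'E'
from m import *
a,b=run('c3')
E
```

```text
time: 12.4
position: [541.8, -364.3, 313.8]
tcp_rot: [-179.9, -0.1, 83.8]
contact_force: [0.4, 0.1, -0.7]
finger_gap: 0.4
grasp_force: 0.0
bulb [290.7 244.1] 143 [ 471.  -109.4  183.7] 190.8 [222.3 210.2] 137 [ 474.5 -111.7  181.7] 188.7 [ 471.1 -109.   176. ]
valve [260.7 208.3] 73 [562.7 -33.9 178.3] 189.7 [272.4 204.5] 80 [564.  -34.5 176.7] 182.2 [562.5 -33.  174. ]
green [286.2 205. ] 95 [570.2 -97.6 182.5] 190.6 [261.3 224.9] 92 [573.2 -97.4 180.5] 185.0 [571.2 -97.6 178.3]
red [296.3 205.9] 94 [ 567.3 -122.9  186.6] 195.2 [253.8 232.5] 107 [ 570.7 -125.6  184.4] 190.9 [ 568.3 -123.6  179.5]
```

View pics/c3s.png

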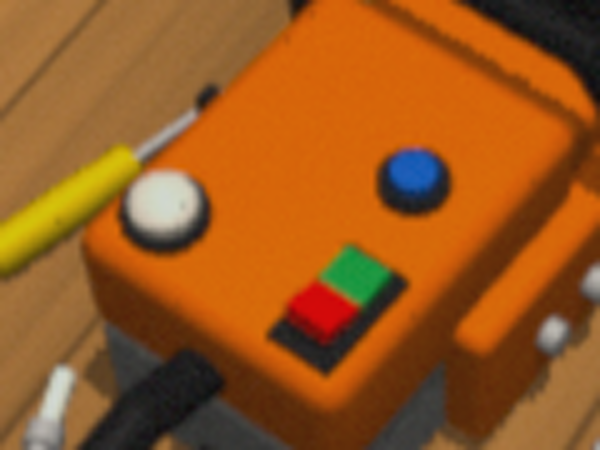

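The bulb (165,205 in the crop) is up. The valve (413,172) is down 6 mm. The green end (355,275) is low and the red end is raised. The saw and bystanders haven't moved.

```bash
python3 -c "
from plant import workorder
print(workorder.sign_off())"
```

```text
the job is handed in; nothing more can be done
None
```

The job is handed in: I pressed the bulb fully and it sprang back, then pressed the valve down and set the switch to run, in that order, in about 12.5 s; the final pictures show all three as asked, with the saw unmoved and the arm clear (no verdict was returned).

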